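# Seat a filter slide against the hidden end buffer of a photometer

## Task

Take the blue filter slide by its black grip tab and slide it, tab up and nose first, into the slot in the front of the photometer until you feel the hidden buffer inside, without jamming it hard against the housing. Press it home against that buffer with about 12 N, so that the buffer gives by some 5 to 10 mm; do not ram it in by more than 12 mm. Let go and leave it seated, and leave the vial, the bottle and the timer where they stand.

Things in the scene. Friction and masses are not known exactly. Their poses are not given: they have to be found in the camera images.
- slide_grip (a point): Grip point of the filter slide: on the black upright tab's middle, 34 mm above the slide's underside. The tab is 25 mm long (x), 14 mm thick (y; grip across this) and stands from 10 to 48 mm above the underside. x points along the bar from tab to nose, y to its left, z up. The bar reaches 12.5 mm behind this point and 137.5 mm ahead of it.
- slide_tip (a point): Middle of the nose (front end) of the filter slide, 5 mm above its underside, 137.5 mm ahead of the tab's centre; axes as slide_grip. The last 6 mm of the nose are narrower (25 mm wide, 8 mm thick).
- filter_slide: The filter slide, loose, about 0.1 kg: a blue bar 150 mm long, 30 mm wide, 10 mm thick with three round windows and a black grip tab on its tail, lying flat on the worktop, tab up. Origin on its underside below the tab's centre; axes as slide_grip.
- slot_mouth (a point): Mouth of the photometer's blind slot: middle of its lower edge, 14 mm above the worktop. x points level into the slot, y to its left, z up. The slot is 33 mm wide and 13 mm high, its floor at this height, its rear wall 130 mm inside. A buffer that cannot be seen stops the slide somewhere 45 to 80 mm inside the mouth, at another depth each time.
- reader: White and grey photometer, fixed, 140 x 150 mm, top 64 mm above the worktop; origin under its housing's centre, 70 mm behind the mouth; axes as slot_mouth. The slot's floor runs out as an apron 60 mm wide to 101 mm before the mouth, with two guide rails 9 mm high, 33 mm apart up to 60 mm before the mouth, then flaring to 40 mm apart at 79 mm.
- end_buffer (a joint): Travel in m of the hidden buffer in the slot: 0 untouched, growing to at most 0.018 as the slide presses it deeper. It resists with 8 N before it gives, then 0.5 N more per mm (10 N at 4 mm, 12 N at 8 mm, 15 N at 14 mm), and stays where it was pressed to when let go. The slide's friction in the slot comes on top (usually under 2 N).
- vial_dark: Bystander: dark vial with a white cap, 33 mm across, 73 mm tall; origin at the centre of its underside. Loose.
- bottle_b: Bystander: brown bottle with a blue cap, 47 mm across, 100 mm tall; origin at the centre of its underside. Loose.
- bench_timer: Bystander: white bench timer with a grey screen, 62 x 66 x 18 mm; origin at the centre of its underside. Loose.
Things that resemble listed ones, but are neither listed nor needed, are in the scene too. There is more than one size of the filter_slide; the job needs the larger.

How it is judged:
On the way, in this order (a step that is already met when the one before it is completed fails the run):
1. the nose of the slide, tab up, is inside the slot (y of slide_tip in the frame of slot_mouth between -0.004 and 0.004 m and angle between the x axis of slide_tip and the x axis of slot_mouth, either way round below 0.12 rad and angle between slide_tip's own z axis and vertical below 0.12 rad and z of slide_tip in the frame of slot_mouth between -0.002 and 0.014 m and x of slide_tip in the frame of slot_mouth above 0.01 m), for 0.1 s.
2. the slide is pressed home: the hidden buffer has given at least 2 mm (y of slide_tip in the frame of slot_mouth between -0.004 and 0.004 m and angle between the x axis of slide_tip and the x axis of slot_mouth, either way round below 0.12 rad and angle between slide_tip's own z axis and vertical below 0.12 rad and z of slide_tip in the frame of slot_mouth between -0.002 and 0.014 m and value of joint end_buffer above 0.002 m), for 0.2 s.
At the end, for the whole second after the job is handed in: The slide lies in the slot, tab up, its nose more than 40 mm inside and within 4 mm of the slot's middle line, lined up with the slot and level within 0.12 rad, the buffer pressed in by 2 to 14 mm; the slide is released and at rest (all of step 2 and x of slide_tip in the frame of slot_mouth above 0.04 m and value of joint end_buffer below 0.014 m and linear speed of filter_slide below 0.01 m/s and contact force between the fingers and filter_slide below 0.1 N); the robot touches nothing.
It fails at once if the buffer rammed: pressed in more than 14 mm (over 15 N) (value of joint end_buffer above 0.014 m).
It fails at once if the slide jammed against the photometer's housing, rails or apron with more than 25 N (contact force between filter_slide and reader above 25 N).
It fails at once if the vial, the bottle or the timer moved more than 20 mm or tipped (distance of any of vial_dark, bottle_b, bench_timer from where it was at the start of the episode above 0.02 m or angle between any of vial_dark, bottle_b, bench_timer's own z axis and vertical above 0.3 rad).
It also fails if it takes over 61 s, if anything falls off the work surface, if the arm or the gripper's body presses on something with over 40 N, if the wrist force passes 120 N, or if a joint passes its speed limit or range.

## Robot

A 6-joint arm with a two-finger parallel gripper is mounted at the origin on a cart in front of the work surface, level with it; the furniture and walls round the work are solid. World frame = base frame: x ahead of the robot, y to its left, z up, the work surface at z = 0. Lengths are in m, angles in rad, forces in N, time in s.
With the tool pointing down it reaches from about 0.35 to 0.925 m from the base axis. Payload 6.4 kg.
Tool frame: the origin (TCP) lies at the very end of the fingers, on their centre line; the grasp point (between the pads) lies 19 mm behind it; x points along the fingers, y is the direction in which the jaws open and shut, and the axes are right-handed (so a half turn about x gives the same grasp; the last joint's range is limited). The gripper opens to 85 mm and grips with 20 to 120 N. Pads are 22 mm wide; open, the fingers measure 114 mm over their backs; the gripper's body (76 mm by 85 mm) begins 54 mm behind the grasp point. The pads swing forward as they close: fully open they stand 13 mm farther back than shut.
Start: joints at [1.166, 0.245, 1.558, -0, 1.339, -0.174], TCP at [0.149, 0.633, 0.231] pointing down, gripper open.
Joint ranges: [-3.13, 3.13], [-1.02, 2.26], [0.13, 2.54], [-0.95, 4.09], [0.21, 2.88], [-2.74, 2.74]. Speed limits (rad/s): [2.57, 2.57, 3.14, 3.14, 3.14, 3.14].

## Interface

Orientations are given as a unit quaternion [x, y, z, w].
In Python, from cell import monitor, eyes, ticket gives the robot as it stands.
- The arm moves only by the tool move_arm, never from a script. Its argument "commands" is a list of rows, each a list of 4 numbers: the shift along the tool's x, y, z in cm, then the turn about the tool's x in degrees. In form: [[x, y, z, twist], ...]. A call has exactly 8 rows; each row shifts and turns the commanded pose from where the row before left it, along the tool's axes as they then stand; what a row does not reach is not made up. A row lasts 1/12 s, in which the tool goes at most 41.7 mm and 7.16 degrees, less where a joint would pass 70% of its speed; a pose out of reach is approached as far as the arm can. A call is refused whole if a number of a shift passes 4.17 or a number of a turn 7.16, either way. A call with a gripper value outside its range is refused whole. "gripper" is the opening in per cent of the stroke, from 0 (shut) to 100 (fully open), set as the call begins (left out, the last holds). The fingers move at their own pace and stop on an object; "squeeze" is the grip in N (left out, the last holds). Time passes only in rows, so rows that do not move let the fingers close, or fill a call up. It gives the time, the measured TCP pose, the force and the opening at its end, in the units of the state.
- monitor.observe(): the state, without advancing time (a new reading comes with each control period).
- eyes.get_image(name): name is "scene" or "top" or "wrist"; returns (picture, depth): 420x560x3 uint8, red, green, blue; 420x560 float32, m along the optical axis (not along the pixel's ray), 0 where there is no reading.
- eyes.camera_info(name): a dict with "mtx" (3x3 intrinsics, pixels), "position" and "attitude" of the camera in the world. Camera axes: x right, y down, z forward; pixel columns grow to the right and rows downward; lengths in m; the calibration is good to about 2 mm. A picture is of the moment at which its call begins: read the wrist's pose just before it. camera_info takes no time and is no camera call; for the wrist camera it gives the pose at the moment of the call.
- ticket.job_done(): hands the job in, once; it reports no verdict.
The state is a dict: "t": time; "qpos": joint angles; "qvel": joint speeds; "effort": joint torques, N m; "tool_pos": TCP position; "tool_rot": TCP orientation; "contact_force": force on the tool from outside, world axes, zero at the start; "ft_torque": the same for the moment, N m; "grip_width": finger opening in m.
Only numpy, scipy, OpenCV 4.12 (cv2) and the standard library are available. Lean on these libraries where they do the work, as an engineer would, in place of code of your own. Each camera call takes 0.05 s, during which the arm holds its last target.

## Working session

There is one attempt and no reset: what is moved stays moved. The work goes in short steps, Python scripts to look and compute and a tool call to move; the robot and the scene stay as the last step left them, time stands still between calls to the robot, and variables do not carry over. Pictures are saved under pics/ and viewed, and the job is handed in when it is done.

Besides the shell and the picture viewer there is one more tool, called after ">>>" as name(argument=value, ...) on one line, values as JSON. move_arm: Moves the arm, as the interface text tells. Its arguments: {"type":"object","properties":{"commands":{"type":"array","items":{"type":"array","items":{"type":"number"}}},"gripper":{"type":"number"},"squeeze":{"type":"number"}},"required":["commands"]}

```bash
ls; mkdir -p pics; python3 - <<'E'
from cell import monitor, eyes, ticket
import cv2
for n in ["scene","top"]:
    p,d=eyes.get_image(n); cv2.imwrite(f"pics/{n}0.png",p[:,:,::-1])
    import numpy as np; np.savez(f"{n}0.npz",p=p,d=d)
    print(n,eyes.camera_info(n))
print(monitor.observe()); print(eyes.camera_info("wrist"))
E
```

```text
pics
scene {'mtx': array([[378.88418563,   0.        , 280.60571012],
       [  0.        , 378.88418563, 204.06934034],
       [  0.        ,   0.        ,   1.        ]]), 'position': array([ 0.01317344, -0.19780327,  0.5671806 ]), 'attitude': array([ 0.79166765, -0.42799042,  0.20730239, -0.38355214])}
top {'mtx': array([[411.57609302,   0.        , 283.33778444],
       [  0.        , 411.57609302, 205.82901709],
       [  0.        ,   0.        ,   1.        ]]), 'position': array([0.48159993, 0.18500487, 1.18331859]), 'attitude': array([-0.70094461,  0.71192063, -0.03645551,  0.02273023])}
{'t': 0.1, 'qpos': array([ 1.16585640e+00,  2.45743274e-01,  1.55887098e+00,  1.07448292e-05,
        1.33868365e+00, -1.74103871e-01]), 'qvel': array([ 0.00018119, -0.00176254, -0.002085  ,  0.00110857,  0.00083408,
        0.00034631]), 'effort': array([ 4.15646082e-04, -4.30669820e+01, -3.27127075e+01, -7.26693611e-05,
        2.84547015e-03, -3.77087503e-06]), 'tool_pos': array([0.148514  , 0.6323066 , 0.23030248]), 'tool_rot': array([ 0.08085588,  0.70257752, -0.08200938,  0.70222619]), 'contact_force': array([0.83047327, 0.88407541, 0.17953157]), 'ft_torque': array([-0.00222277, -0.03768341,  0.01934169]), 'grip_width': 0.08539397008627936}
{'mtx': array([[292.23998894,   0.        , 279.12956996],
       [  0.        , 292.23998894, 209.60452602],
       [  0.        ,   0.        ,   1.        ]]), 'position': array([0.06794316, 0.65176946, 0.37252757]), 'attitude': array([0.77317005, 0.61204643, 0.10271702, 0.1306004 ])}
```

View pics/scene0.png

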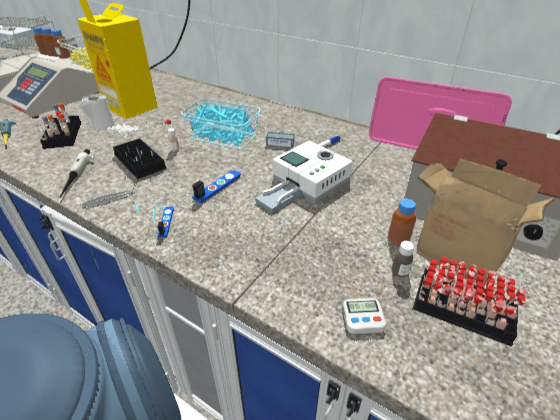

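View pics/top0.png

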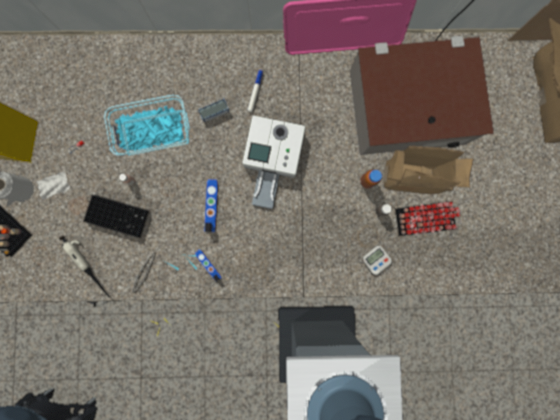

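The top view shows two blue slides. One is at (211,205), about 51 px long, which is about 150 mm. The other is at (207,265), about 30 px, or about 90 mm. The first fits the larger slide. Its tab is at about (209,226), and the photometer is at (275,150) with its apron at (265,190). I'll confirm with enlarged crops.

```bash
python3 - <<'E'
import cv2,numpy as np
a=cv2.imread("pics/top0.png")[110:290,180:320]; a=cv2.resize(a,None,fx=3.3,fy=3.3,interpolation=cv2.INTER_CUBIC)
b=cv2.imread("pics/scene0.png")[130:250,140:360]; b=cv2.resize(b,None,fx=3.6,fy=3.6,interpolation=cv2.INTER_CUBIC)
cv2.imwrite("pics/c1.png",a);cv2.imwrite("pics/c2.png",b)
E
```

```text
(no output)
```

View pics/c1.png

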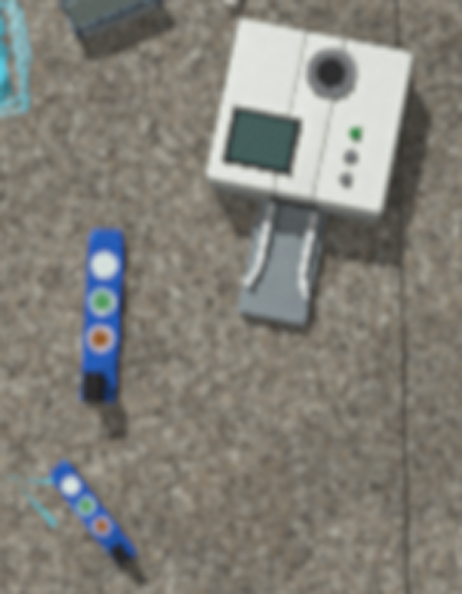

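View pics/c2.png

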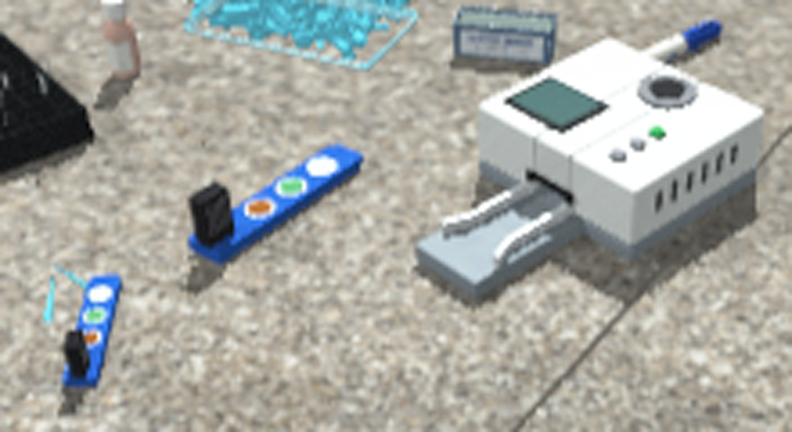

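```bash
cat > h.py <<'E'
import numpy as np, cv2
from scipy.spatial.transform import Rotation as R
def ray(ci,px):
    px=np.atleast_2d(np.asarray(px,float)); K=ci["mtx"]
    d=np.c_[(px-[K[0,2],K[1,2]])/[K[0,0],K[1,1]],np.ones(len(px))]
    return R.from_quat(ci["attitude"]).apply(d)
def onplane(ci,px,z):
    d=ray(ci,px); o=ci["position"]
    return o+d*((z-o[2])/d[:,2])[:,None]
def proj(ci,P):
    c=R.from_quat(ci["attitude"]).inv().apply(np.atleast_2d(P)-ci["position"]); K=ci["mtx"]
    return c[:,:2]/c[:,2:]*[K[0,0],K[1,1]]+[K[0,2],K[1,2]]
def tri(c1,p1,c2,p2):
    d1=ray(c1,p1)[0];d2=ray(c2,p2)[0];d1/=np.linalg.norm(d1);d2/=np.linalg.norm(d2)
    A=np.c_[d1,-d2]; s=np.linalg.lstsq(A,c2["position"]-c1["position"],rcond=None)[0]
    a=c1["position"]+s[0]*d1;b=c2["position"]+s[1]*d2
    return (a+b)/2,np.linalg.norm(a-b)
E
python3 - <<'E'
from h import *
from cell import eyes
ct=eyes.camera_info("top");cs=eyes.camera_info("scene")
for n,ci,box in(("top",ct,(150,245,190,235)),("scene",cs,(150,215,185,250))):
    p=np.load(n+"0.npz")["p"]; hsv=cv2.cvtColor(p,cv2.COLOR_RGB2HSV)
    m=cv2.inRange(hsv,(105,130,60),(130,255,255)); mm=np.zeros_like(m); r0,r1,c0,c1=box; mm[r0:r1,c0:c1]=m[r0:r1,c0:c1]
    ys,xs=np.nonzero(mm); W=onplane(ci,np.c_[xs,ys],.010)[:,:2].astype(np.float32)
    print(n,len(xs),cv2.minAreaRect(W), W.min(0),W.max(0))
# reader rough: top-view px
s=3.3; o=np.array([180,110])
f=lambda x,y:np.array([x,y])/s+o
for nm,q,z in [("top FL",(208,178),.064),("top FR",(380,215),.064),("BL",(240,18),.064),("BR",(413,52),.064),("apronL",(240,310),.014),("apronR",(305,325),.014)]:
    print(nm,onplane(ct,f(*q),z)[0])
# tab top in both
t1=f(94,387); t2=np.array([211,200])/3.6+[140,130]
print("tab",tri(ct,t1,cs,t2))
for nm,q in [("vial",(387,209)),("bottle",(373,178)),("timer",(377,261)),("cap",(126,178))]: print(nm,onplane(ct,q,0.05)[0])
E
```

```text
top 271 ((0.5859281420707703, 0.36765414476394653), (0.030238844454288483, 0.14344188570976257), 86.71788787841797) [0.51396495 0.3504948 ] [0.6573792  0.38479024]
scene 326 ((0.5801913738250732, 0.3648279309272766), (0.03835025802254677, 0.1528540998697281), 86.8556137084961) [0.50353754 0.34329566] [0.65669084 0.3875621 ]
top FL [0.69251898 0.27138058 0.064     ]
top FR [0.65949718 0.12863696 0.064     ]
BL [0.82845724 0.2433906  0.064     ]
BR [0.79766656 0.09824535 0.064     ]
apronL [0.586253   0.24860144 0.014     ]
apronR [0.57243291 0.19269778 0.014     ]
tab (array([0.52131361, 0.36921329, 0.04227566]), np.float64(0.0013762923502744747))
vial [ 0.5634764  -0.12534745  0.05      ]
bottle [ 0.65079592 -0.08933977  0.05      ]
timer [ 0.42082012 -0.09239743  0.05      ]
cap [0.6600129 0.5951764 0.05     ]
```

```bash
cat >> h.py <<'E'
def toolR(s): return R.from_quat(s["tool_rot"]).as_matrix()
E
python3 - <<'E'
from h import *
from cell import monitor,eyes
s=monitor.observe(); M=toolR(s); print(s["t"],M.round(3)); 
ci=eyes.camera_info("wrist"); print(M.T@(ci["position"]-s["tool_pos"])); print((M.T@R.from_quat(ci["attitude"]).as_matrix()).round(3))
# yaw of jaw axis
print("jaw yaw",np.degrees(np.arctan2(M[1,1],M[0,1])))
print(M.T@(np.array([0.50,0.37,0.2])-s["tool_pos"])*100)
E
```

```text
0.1 [[-0.001  0.229  0.973]
 [-0.002  0.973 -0.229]
 [-1.    -0.002 -0.   ]]
[-0.14220041  0.0002739  -0.08293015]
[[-0.001 -0.328  0.945]
 [ 1.    -0.001  0.   ]
 [ 0.001  0.945  0.328]]
jaw yaw 76.7739410961692
[  3.04729701 -17.48800606  40.21862297]
```

>>> move_arm(commands=[[0,-1.6,2.1,0],[0,-1.6,2.1,0],[0,-1.6,2.1,0],[0,-1.6,2.1,0],[0,-1.6,2.1,0],[0,-1.6,2.1,0],[0,-1.6,2.1,0],[0,-1.6,2.1,0]])

```text
t: 0.77
tool_pos: [0.2834, 0.4685, 0.2308]
tool_rot: [0.081, 0.703, -0.082, 0.702]
contact_force: [0.4, 0.2, 0.3]
grip_width: 0.0853
```

>>> move_arm(commands=[[0,-1.6,2.1,0],[0,-1.6,2.1,0],[0,-1.6,2.1,0],[0,-1.6,2.1,0],[0,-1.6,2.1,0],[0,-1.6,2.1,0],[0,-1.6,2.1,0],[0,0,0,0]])

```text
t: 1.43
tool_pos: [0.4025, 0.3243, 0.231]
tool_rot: [0.083, 0.702, -0.083, 0.702]
contact_force: [0.7, 0.7, -0.3]
grip_width: 0.0855
```

```bash
cat >> h.py <<'E'
def snap(name):
    from cell import eyes,monitor
    import pickle
    ci=eyes.camera_info("wrist"); p,d=eyes.get_image("wrist")
    pickle.dump((ci,p,d),open(name+".pkl","wb")); cv2.imwrite(f"pics/{name}.png",p[:,:,::-1]); 
    s=monitor.observe(); M=toolR(s); print(s["t"],s["tool_pos"].round(4),"zyaw",np.degrees(np.arctan2(M[1,2],M[0,2])).round(2),"tilt",M[2].round(4),s["contact_force"].round(2)); return ci,p,d
def load(name):
    import pickle; return pickle.load(open(name+".pkl","rb"))
E
python3 -c "
from h import *
snap('w1')"
```

```text
1.4833 [0.4013 0.3256 0.2309] zyaw -13.42 tilt [-1.e+00 -5.e-04 -5.e-04] [ 0.84 -0.68  0.72]
```

View pics/w1.png

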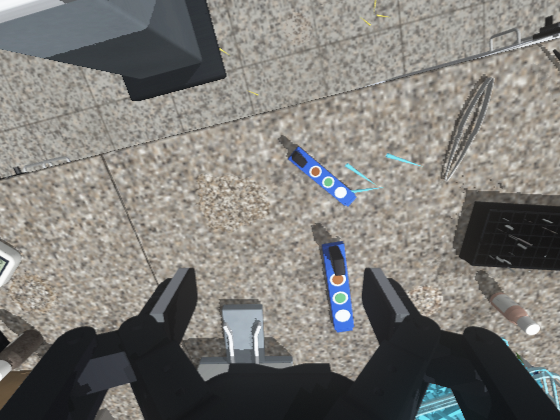

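>>> move_arm(commands=[[0,-0.4,2,0],[0,-0.4,2,0],[0,-0.4,2,0],[0,-0.4,2,0],[0,-0.4,2,0],[0,-0.4,2,0],[0,-0.4,2,0],[0,0,0,0]])

```text
t: 2.15
tool_pos: [0.5321, 0.2672, 0.2309]
tool_rot: [0.082, 0.702, -0.082, 0.702]
contact_force: [-0.1, 0.2, 0.8]
grip_width: 0.0853
```

>>> move_arm(commands=[[0,0,1,0],[0,0,1,0],[0,0,1,0],[0,0,0,0],[0,0,0,0],[0,0,0,0],[0,0,0,0],[0,0,0,0]])

```text
t: 2.82
tool_pos: [0.5592, 0.2611, 0.2314]
tool_rot: [0.081, 0.702, -0.081, 0.702]
contact_force: [-0.2, 0.8, 0.1]
grip_width: 0.0856
```

```bash
python3 -c "
from h import *
snap('w2')"
```

```text
2.8667 [0.5592 0.2611 0.2314] zyaw -13.2 tilt [-1.  0.  0.] [0.15 0.08 0.06]
```

View pics/w2.png

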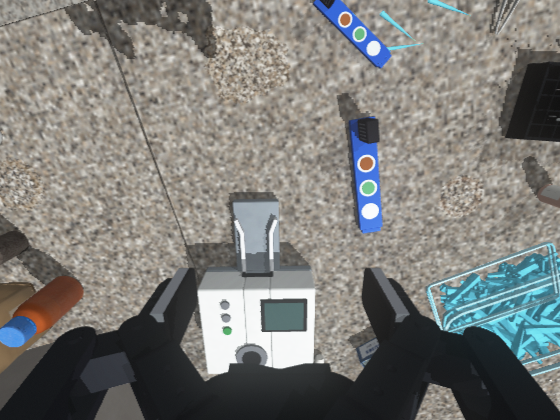

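The wrist view shows the slide from its tab at (369,130) to its nose at (371,230). The apron is at (256,215), and the mouth is at about (258,272).

```bash
python3 - <<'E'
import cv2
a=cv2.imread("pics/w2.png")
c=cv2.resize(a[180:300,185:335],None,fx=5,fy=5,interpolation=cv2.INTER_CUBIC); cv2.imwrite("pics/c3.png",c)
c=cv2.resize(a[90:240,300:440],None,fx=4,fy=4,interpolation=cv2.INTER_CUBIC); 
b=cv2.imread("pics/w1.png")[220:340,290:390]; b=cv2.resize(b,(400,480),interpolation=cv2.INTER_CUBIC); b=cv2.copyMakeBorder(b,0,120,0,0,cv2.BORDER_CONSTANT)
cv2.imwrite("pics/c4.png",cv2.hconcat([c[:, :400],b]))
E
```

```text
(no output)
```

View pics/c3.png

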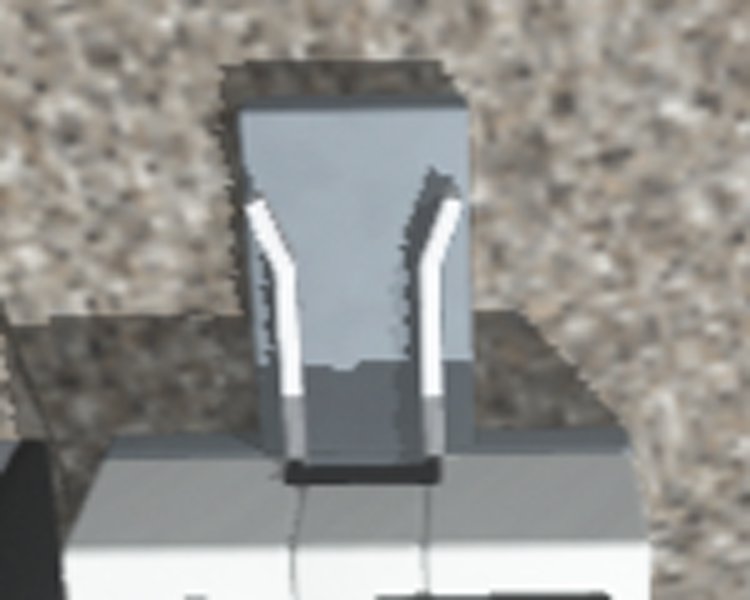

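View pics/c4.png

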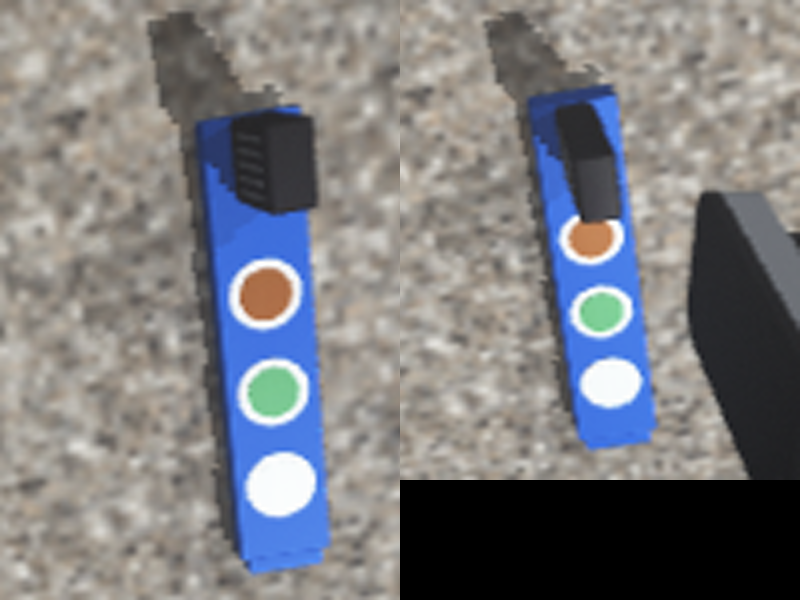

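```bash
python3 - <<'E'
from h import *
c2,p2,d2=load("w2"); c1,p1,d1=load("w1")
from cell import eyes
ct=eyes.camera_info("top");cs=eyes.camera_info("scene")
A=lambda x,y:np.array([300+x/4,90+y/4]); B=lambda x,y:np.array([290+(x-400)/4,220+y/4])
for n,a,b in [("white",A(281,485),B(610,384)),("green",A(274,391),B(602,312)),("orange",A(265,294),B(591,240)),("tabtop",A(292,163),B(598,188))]:
    print(n,*tri(c2,a,c1,b), onplane(c2,a,.01)[0], onplane(c1,b,.01)[0])
print("tabtop@48",onplane(c2,A(292,163),.048)[0])
# blue mask: midline on plane z=.01, rows
hsv=cv2.cvtColor(p2,cv2.COLOR_RGB2HSV); m=cv2.inRange(hsv,(105,110,50),(130,255,255)); m[:110]=0;m[240:]=0;m[:,:340]=0;m[:,390:]=0
ys,xs=np.nonzero(m); 
W=onplane(c2,np.c_[xs,ys],.010)[:,:2].astype(np.float32); print(cv2.minAreaRect(W))
C=lambda x,y:np.array([185+x/5,180+y/5])
for n,q,z in [("apronL",(242,106),.014),("apronR",(467,106),.014),("railLtip",(255,202),.023),("railRtip",(453,202),.023),("railLbend",(284,268),.023),("railRbend",(431,265),.023),("railLin",(303,458),.023),("railRin",(424,458),.023),("mouthL",(286,460),.014),("mouthR",(440,458),.014),("mouthTopL",(286,484),.027),("mouthTopR",(439,482),.027),("topFL",(68,546),.064),("topFR",(650,544),.064)]:
    print(n,onplane(c2,C(*q),z)[0].round(4), "depth z", (lambda q:(c2["position"]+ray(c2,q)[0]*d2[int(q[1]),int(q[0])]).round(4))(C(*q)))
E
```

```text
white [0.63033527 0.3675485  0.01198338] 0.0003160929318924211 [0.63124795 0.36817797 0.01      ] [0.63192477 0.36753614 0.01      ]
green [0.59836833 0.36981881 0.01146529] 7.680756808418405e-05 [0.5988354  0.37014402 0.01      ] [0.59951206 0.36995758 0.01      ]
orange [0.56642804 0.3709233  0.01276941] 0.00019623231330944928 [0.5670601  0.37152373 0.01      ] [0.56836349 0.37121883 0.01      ]
tabtop [0.52413133 0.37373576 0.04832184] 1.6894542098520246e-05 [0.52950907 0.38474876 0.01      ] [0.54799019 0.37722248 0.01      ]
tabtop@48 [0.52417985 0.37383638 0.048     ]
((0.5860878229141235, 0.369234561920166), (0.031047571450471878, 0.14939121901988983), 87.060302734375)
apronL [0.5754 0.1972 0.014 ] depth z [0.5764 0.1963 0.0099]
apronR [0.5887 0.2537 0.014 ] depth z [0.5891 0.2536 0.0127]
railLtip [0.5986 0.1953 0.023 ] depth z [0.5989 0.1951 0.0222]
railRtip [0.6103 0.2449 0.023 ] depth z [0.6108 0.2448 0.0216]
railLbend [0.6181 0.1976 0.023 ] depth z [0.6182 0.1976 0.0229]
railRbend [0.6261 0.2352 0.023 ] depth z [0.6258 0.2353 0.0238]
railLin [0.674  0.1873 0.023 ] depth z [0.6743 0.1872 0.0224]
railRin [0.6816 0.2196 0.023 ] depth z [0.6861 0.2183 0.0152]
mouthL [0.6785 0.1801 0.014 ] depth z [0.676  0.1814 0.0186]
mouthR [0.6879 0.2224 0.014 ] depth z [0.6823 0.224  0.0236]
mouthTopL [0.6785 0.1817 0.027 ] depth z [0.6765 0.1827 0.0306]
mouthTopR [0.6875 0.2225 0.027 ] depth z [0.685  0.2232 0.0312]
topFL [0.6618 0.135  0.064 ] depth z [0.6656 0.132  0.0576]
topFR [0.6943 0.2753 0.064 ] depth z [0.7015 0.2752 0.0537]
```

>>> move_arm(commands=[[0,2.03,-1.2,0],[0,2.03,-1.2,0],[0,2.03,-1.2,0],[0,2.03,-1.2,0],[0,2.03,-1.2,0],[1,0,0,-3.4],[1,0,0,-3.4],[1,0,0,-3.4]], gripper=60)

```text
t: 3.53
tool_pos: [0.5239, 0.3742, 0.2012]
tool_rot: [0.017, 0.707, -0.017, 0.707]
contact_force: [-0.5, 0.4, -0.4]
grip_width: 0.0511
```

>>> move_arm(commands=[[2,0,0,0],[2,0,0,0],[2,0,0,0],[2,0,0,0],[0,0,0,0],[0,0,0,0],[0,0,0,0],[0,0,0,0]])

```text
t: 4.2
tool_pos: [0.5254, 0.374, 0.1234]
tool_rot: [0.019, 0.706, -0.018, 0.708]
contact_force: [-0.1, 0.4, -0.0]
grip_width: 0.051
```

```bash
python3 -c "
from h import *
c,p,d=snap('w3')
print(proj(c,[[.5242,.3738,.048],[.6314,.3682,.01]]))"
```

```text
4.25 [0.5254 0.374  0.1233] zyaw -3.02 tilt [-1.      0.0015  0.0029] [-0.61  0.28  0.43]
[[278.52716993 216.57632227]
 [278.742239   300.3197287 ]]
```

View pics/w3.png

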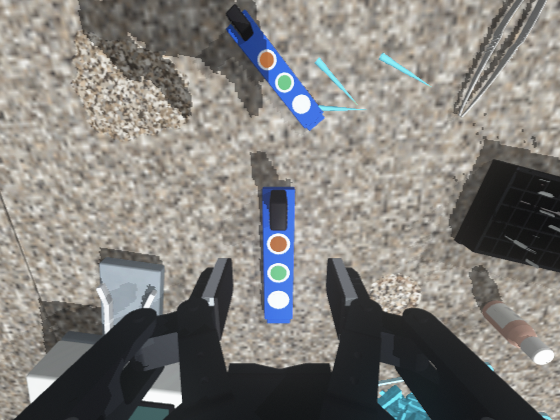

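The tab is at (278,210), midway between the fingers at columns 232 and 328, and the slide is parallel to them. I'll descend next.

>>> move_arm(commands=[[2,0,-0.1,0],[2,0,0,0],[2,0,0,0],[2,0,0,0],[1.6,0,0,0],[0.8,0,0,0],[0.4,0,0,0],[0,0,0,0]])

```text
t: 4.92
tool_pos: [0.5235, 0.3736, 0.0134]
tool_rot: [0.019, 0.707, -0.019, 0.707]
contact_force: [-1.2, -0.5, 0.7]
grip_width: 0.0513
```

```bash
python3 -c "
from h import *
c,p,d=snap('w4')
p,d=__import__('cell').eyes.get_image('scene');cv2.imwrite('pics/s4.png',cv2.resize(p[100:260,120:340,::-1],None,fx=3,fy=3))"
```

```text
4.9667 [0.5239 0.3738 0.0142] zyaw -3.02 tilt [-1.0e+00  6.0e-04  1.2e-03] [ 0.33 -0.29 -0.26]
```

View pics/s4.png

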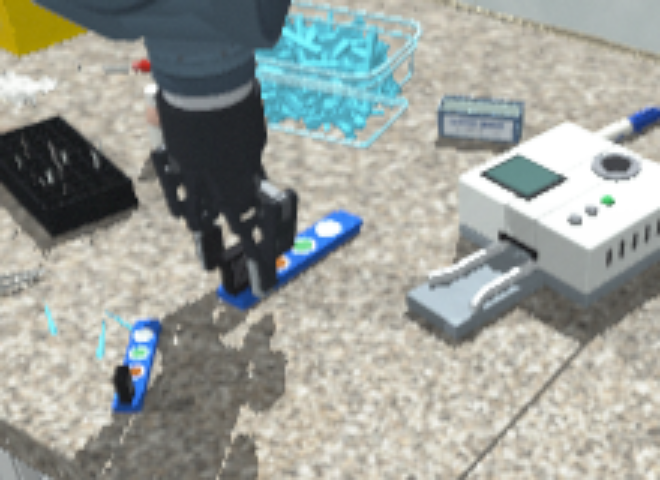

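>>> move_arm(commands=[[0,0,0,0],[0,0,0,0],[0,0,0,0],[0,0,0,0],[0,0,0,0],[0,0,0,0],[0,0,0,0],[0,0,0,0]], gripper=0, squeeze=80)

```text
t: 5.68
tool_pos: [0.524, 0.3738, 0.0143]
tool_rot: [0.019, 0.706, -0.018, 0.707]
contact_force: [-0.5, -0.6, 5.9]
grip_width: 0.0131
```

>>> move_arm(commands=[[0,0,0,0],[0,0,0,0],[0,0,0,0],[0,0,0,0],[-0.8,0,0,0],[-1,0,0,0],[-1,0,0,0],[-1.2,0,0,0]])

```text
t: 6.35
tool_pos: [0.5229, 0.3734, 0.0539]
tool_rot: [0.019, 0.707, -0.019, 0.707]
contact_force: [-0.3, -0.2, -1.2]
grip_width: 0.0129
```

>>> move_arm(commands=[[0,0,0,0],[0,0,0,0],[0,0,0,0],[0,0,0,0],[0,0,0,0],[0,0,0,0],[0,0,0,0],[0,0,0,0]])

```text
t: 7.02
tool_pos: [0.5232, 0.3734, 0.053]
tool_rot: [0.019, 0.707, -0.019, 0.707]
contact_force: [0.3, 0.0, -1.8]
grip_width: 0.0132
```

```bash
python3 -c "
from h import *
c,p,d=snap('w5')
p,d=__import__('cell').eyes.get_image('scene');cv2.imwrite('pics/s5.png',cv2.resize(p[100:260,120:340,::-1],None,fx=3,fy=3))"
```

```text
7.0667 [0.5233 0.3735 0.0531] zyaw -3.03 tilt [-1.e+00 -2.e-04 -2.e-04] [ 0.64 -0.34 -1.32]
```

View pics/s5.png

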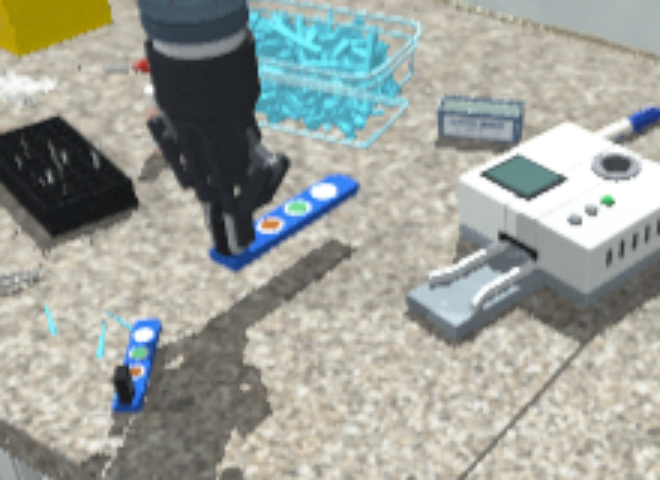

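View pics/w5.png

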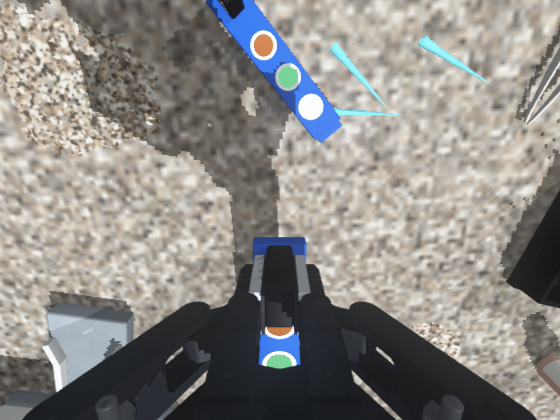

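```bash
python3 - <<'E'
from h import *
from cell import eyes
p,d=eyes.get_image("top"); cv2.imwrite("pics/t5.png",cv2.resize(p[150:260,170:290,::-1],None,fx=5,fy=5,interpolation=cv2.INTER_CUBIC))
q,e=eyes.get_image("scene"); cv2.imwrite("pics/s5b.png",cv2.resize(q[140:200,180:260,::-1],None,fx=8,fy=8,interpolation=cv2.INTER_CUBIC))
E
```

```text
(no output)
```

View pics/t5.png

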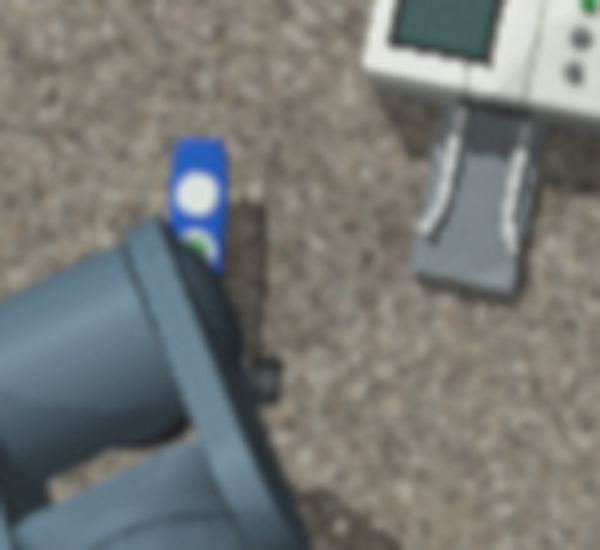

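View pics/s5b.png

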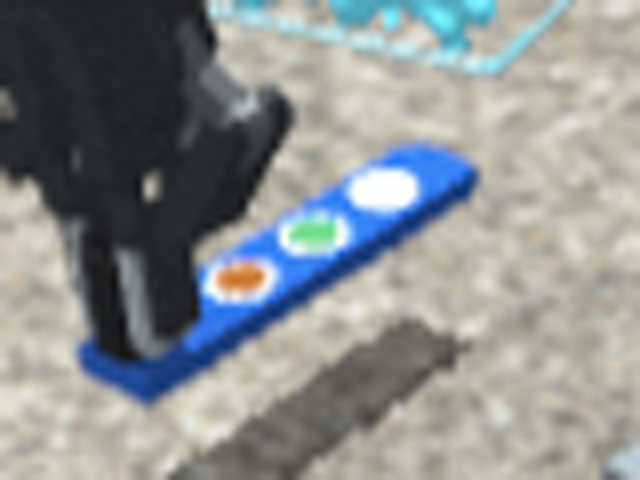

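```bash
python3 - <<'E'
from h import *
from cell import eyes,monitor
cs=eyes.camera_info("scene"); ct=eyes.camera_info("top")
u=np.array([np.cos(np.radians(-3)),np.sin(np.radians(-3)),0])
obs=np.array([[240,279],[313,233],[384,190]])/8+[180,140]-.44
for h,b in [(0.0,np.array([.5242,.3738,.01])),(.039,np.array([.5235,.3737,.049]))]:
    P=b+np.outer([.0431,.0753,.1075],u); print(proj(cs,P).round(2).tolist(), proj(cs,P+[0,0,.003]).round(2).tolist())
print(obs.round(2).tolist())
p=np.load("scene0.npz")["p"]
hsv=cv2.cvtColor(p,cv2.COLOR_RGB2HSV);cv2.imwrite("pics/s0z.png",cv2.resize(p[150:210,185:265,::-1],None,fx=8,fy=8,interpolation=cv2.INTER_CUBIC))
E
```

```text
[[211.95, 186.84], [220.78, 180.94], [229.25, 175.28]] [[211.81, 185.87], [220.67, 179.98], [229.16, 174.33]]
[[210.0, 174.07], [219.11, 168.29], [227.83, 162.75]] [[209.86, 173.05], [218.99, 167.28], [227.73, 161.75]]
[[209.56, 174.44], [218.68, 168.68], [227.56, 163.31]]
```

View pics/s0z.png

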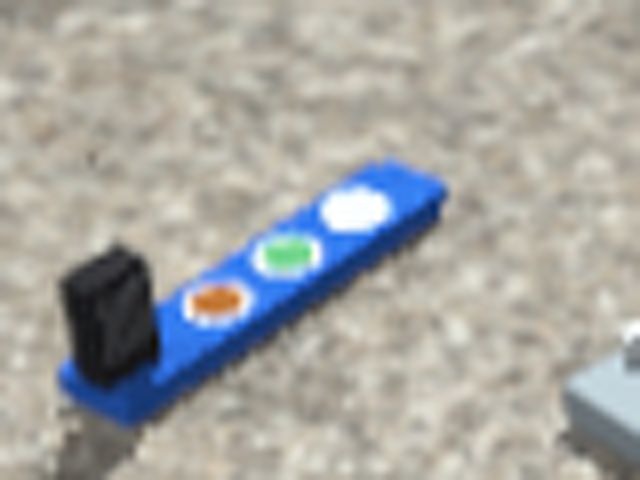

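>>> move_arm(commands=[[0,0,0,5.06],[0,0,0,5.06],[0,-2.18,-0.99,0],[0,-2.18,-0.99,0],[0,-2.18,-0.99,0],[0,-2.18,-0.99,0],[0,-2.18,-0.99,0],[0,-2.18,-0.99,0]])

```text
t: 7.88
tool_pos: [0.435, 0.2589, 0.0534]
tool_rot: [0.081, 0.702, -0.081, 0.703]
contact_force: [-0.0, -0.0, -0.9]
grip_width: 0.0129
```

>>> move_arm(commands=[[0.7,0,0,0],[0.7,0,0,0],[0,0,0,0],[0,0,0,0],[0,0,0,0],[0,0,0,0],[0,0,0,0],[0,0,0,0]])

```text
t: 8.55
tool_pos: [0.436, 0.2599, 0.0395]
tool_rot: [0.081, 0.702, -0.081, 0.703]
contact_force: [-0.3, 0.5, -1.3]
grip_width: 0.0131
```

```bash
cat >> h.py <<'E'
MO=np.array([.6816,.2022]); YA=np.radians(-13.15); DX=np.array([np.cos(YA),np.sin(YA)]); DY=np.array([-np.sin(YA),np.cos(YA)])
def st():
    from cell import monitor
    s=monitor.observe(); M=toolR(s); r=s["tool_pos"][:2]+.0002*DX-MO
    print("t",s["t"],"nose",(r@DX*1e3+137.5).round(2),"lat",(r@DY*1e3).round(2),"under",((s["tool_pos"][2]-.0142)*1e3).round(2),"zyaw",np.degrees(np.arctan2(M[1,2],M[0,2])).round(2),"tilt",M[2,1:].round(4),"F in frame",(s["contact_force"][:2]@np.c_[DX,DY]).round(2),s["contact_force"][2].round(2),"w",round(s["grip_width"],4),"tq",s["ft_torque"].round(2))
E
python3 - <<'E'
from h import *
st(); snap("w6")
from cell import eyes
q,e=eyes.get_image("scene"); cv2.imwrite("pics/s6.png",cv2.resize(q[140:220,200:340,::-1],None,fx=5.7,fy=5.7,interpolation=cv2.INTER_CUBIC))
q,e=eyes.get_image("top"); cv2.imwrite("pics/t6.png",cv2.resize(q[130:240,210:330,::-1],None,fx=5,fy=5,interpolation=cv2.INTER_CUBIC))
E
```

```text
t 8.55 nose -114.55 lat 0.36 under 25.27 zyaw -13.13 tilt [0.0002 0.0004] F in frame [-0.41  0.45] -1.26 w 0.0131 tq [0.04 0.11 0.02]
8.6 [0.436  0.2599 0.0394] zyaw -13.13 tilt [-1.e+00  1.e-04  3.e-04] [ 0.95 -0.5  -0.54]
```

View pics/s6.png

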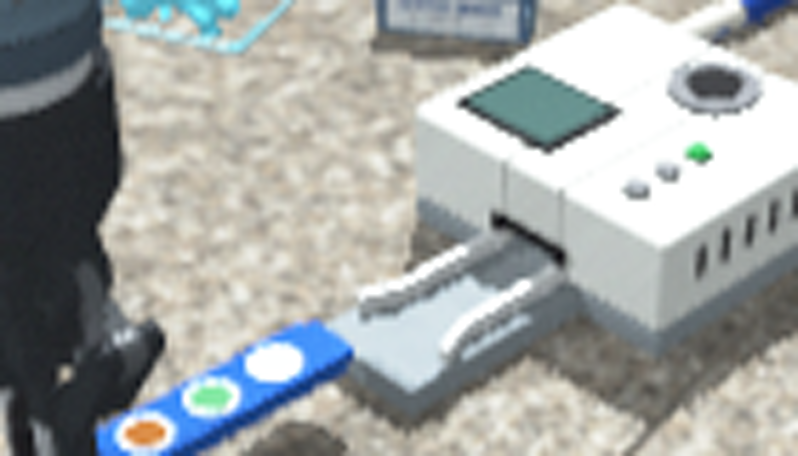

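View pics/t6.png

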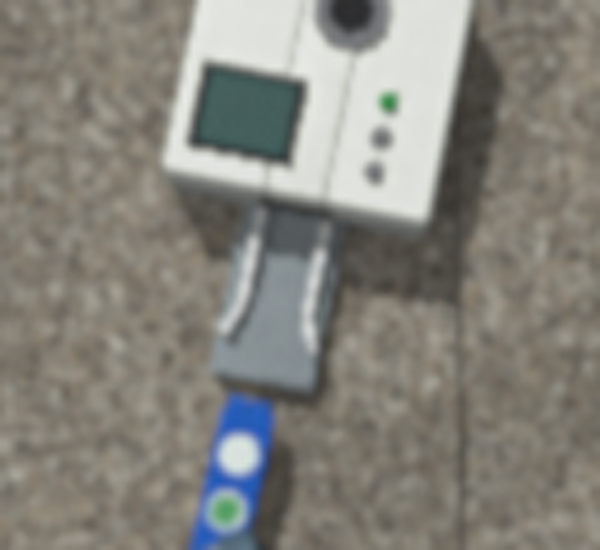

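```bash
python3 - <<'E'
from h import *
from cell import eyes
ct=eyes.camera_info("top");cs=eyes.camera_info("scene")
def W(x,y,z): return np.r_[MO+DX*x+DY*y,z]
pts={"white":W(-.1147-.0305,.0004,.0353),"green":W(-.1147-.0625,.0004,.0353),"apL":W(-.101,.03,.014),"apR":W(-.101,-.03,.014),"mL":W(0,.0165,.027),"mR":W(0,-.0165,.027),"tFL":W(0,.075,.064),"tFR":W(0,-.075,.064),"railtipL":W(-.079,.02,.023),"railtipR":W(-.079,-.02,.023)}
for k,v in pts.items():
    print(k,"top",((proj(ct,v)[0]-[210,130]+.4)*5).round(0),"scene",((proj(cs,v)[0]-[200,140]+.4)*5.7).round(0))
E
```

```text
white top [238. 450.] scene [277. 360.]
green top [225. 506.] scene [214. 395.]
apL top [205. 365.] scene [315. 324.]
apR top [308. 388.] scene [411. 388.]
mL top [266. 195.] scene [507. 218.]
mR top [323. 207.] scene [561. 250.]
tFL top [160. 161.] scene [416.  96.]
tFR top [427. 219.] scene [666. 235.]
railtipL top [230. 330.] scene [369. 295.]
railtipR top [299. 345.] scene [433. 337.]
```

Predicted and observed pixels agree for the slide, but the apron in the top view sits about 1.8 px to the right of prediction. I'll check this more closely before inserting.

```bash
python3 - <<'E'
from h import *
from cell import eyes
q,e=eyes.get_image("top"); 
cv2.imwrite("pics/t6b.png",cv2.resize(q[165:225,235:295,::-1],None,fx=10,fy=10,interpolation=cv2.INTER_NEAREST))
q,e=eyes.get_image("scene"); cv2.imwrite("pics/s6b.png",cv2.resize(q[170:218,245:309,::-1],None,fx=12,fy=12,interpolation=cv2.INTER_NEAREST))
E
```

```text
(no output)
```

View pics/t6b.png

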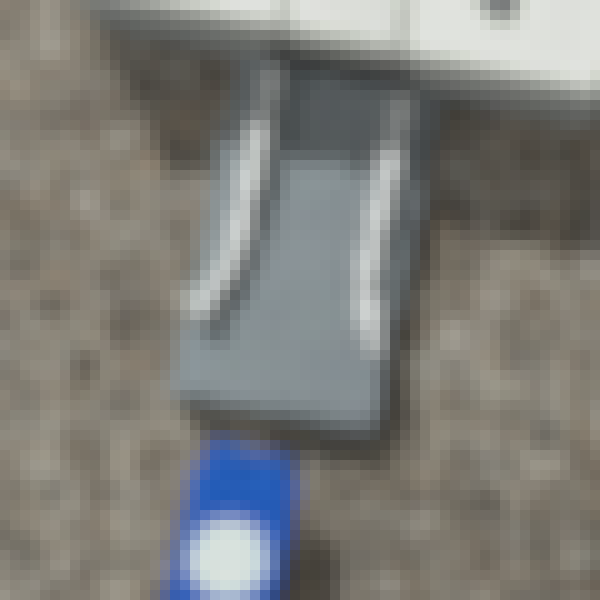

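View pics/s6b.png

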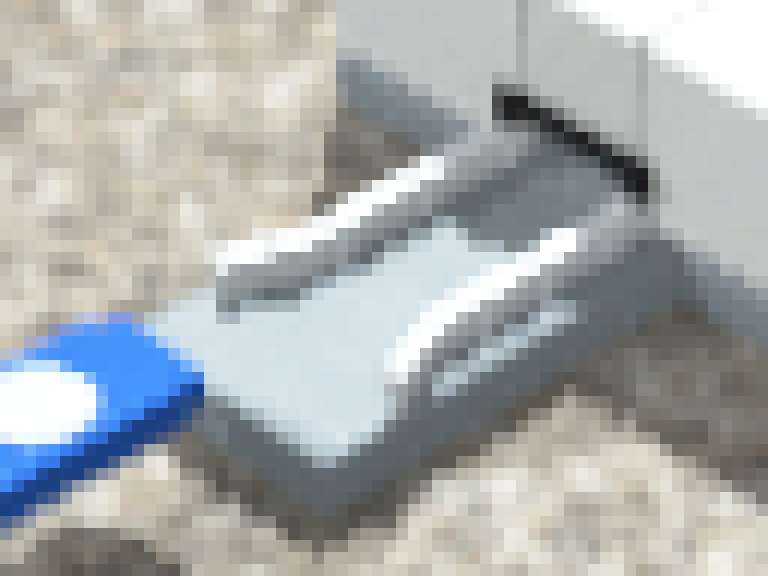

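View pics/w6.png

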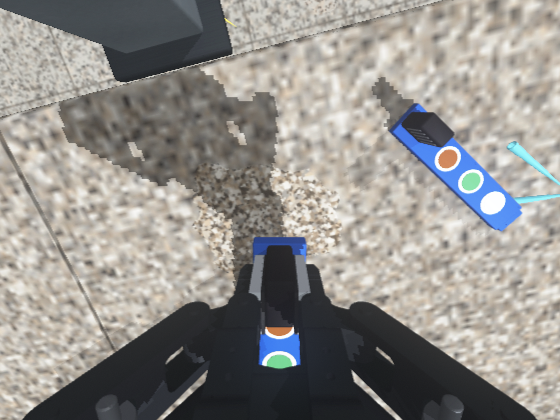

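The nearby views agree to within about 1 px (2–3 mm). I'll move the nose over the rails, still above them, and compare it with the rails directly.

>>> move_arm(commands=[[-0.2,0,0,0],[0,0,1,0],[0,0,1,0],[0,0,1,0],[0,0,1,0],[0,0,1,0],[0,0,0,0],[0,0,0,0]])

```text
t: 9.47
tool_pos: [0.4851, 0.248, 0.0412]
tool_rot: [0.081, 0.702, -0.081, 0.702]
contact_force: [-0.3, -0.1, -1.6]
grip_width: 0.0129
```

```bash
python3 - <<'E'
from h import *
from cell import eyes
st()
q,e=eyes.get_image("top"); 
cv2.imwrite("pics/t7.png",cv2.resize(q[165:225,235:295,::-1],None,fx=10,fy=10,interpolation=cv2.INTER_CUBIC))
q,e=eyes.get_image("scene"); cv2.imwrite("pics/s7.png",cv2.resize(q[165:213,245:309,::-1],None,fx=12,fy=12,interpolation=cv2.INTER_CUBIC))
st()
E
```

```text
t 9.4667 nose -64.03 lat -0.09 under 27.04 zyaw -13.19 tilt [ 0.     -0.0001] F in frame [-0.25 -0.16] -1.55 w 0.0129 tq [0.04 0.07 0.02]
t 9.5667 nose -65.19 lat -0.17 under 26.75 zyaw -13.15 tilt [-0.0004 -0.0009] F in frame [-0.67  1.05] -0.67 w 0.0129 tq [0.03 0.09 0.06]
```

View pics/t7.png

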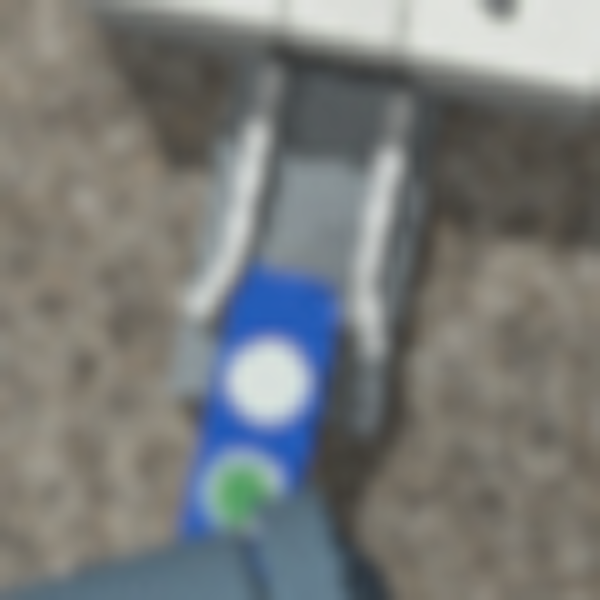

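View pics/s7.png

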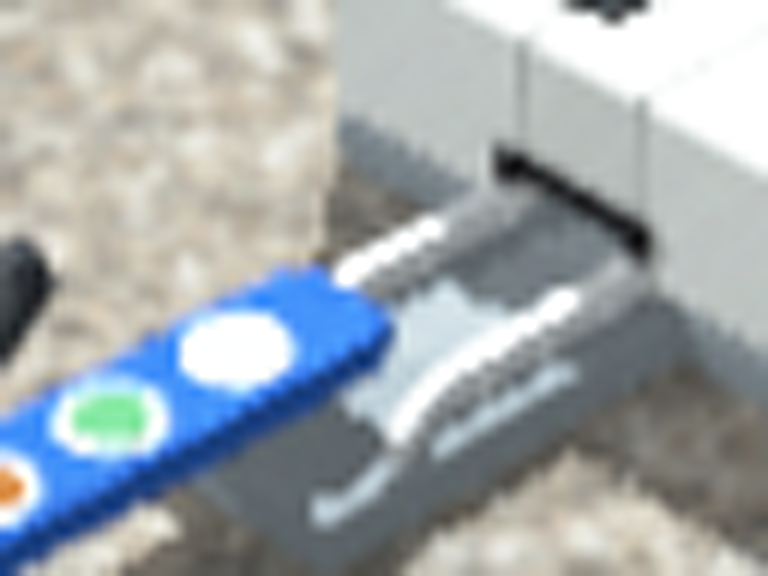

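>>> move_arm(commands=[[0.2,-0.05,0,0],[0.2,0,0,0],[0.2,0,0,0],[0.2,0,0,0],[0.2,0,0,0],[0.1,0,0,0],[0,0,0,0],[0,0,0,0]])

```text
t: 10.23
tool_pos: [0.4843, 0.2478, 0.0302]
tool_rot: [0.081, 0.703, -0.081, 0.702]
contact_force: [-0.6, 0.8, -0.6]
grip_width: 0.0128
```

```bash
python3 - <<'E'
from h import *
from cell import eyes
st()
q,e=eyes.get_image("top"); 
cv2.imwrite("pics/t8.png",cv2.resize(q[165:225,235:295,::-1],None,fx=10,fy=10,interpolation=cv2.INTER_CUBIC))
q,e=eyes.get_image("scene"); cv2.imwrite("pics/s8.png",cv2.resize(q[165:213,245:309,::-1],None,fx=12,fy=12,interpolation=cv2.INTER_CUBIC))
st()
E
```

```text
t 10.2333 nose -64.82 lat -0.48 under 16.03 zyaw -13.14 tilt [-0.0001 -0.0001] F in frame [-0.71  0.62] -0.65 w 0.0128 tq [0.02 0.06 0.01]
t 10.3333 nose -64.7 lat -0.41 under 16.2 zyaw -13.14 tilt [0.0001 0.0002] F in frame [-0.27 -0.19] -0.22 w 0.0131 tq [-0.    0.05  0.06]
```

View pics/t8.png

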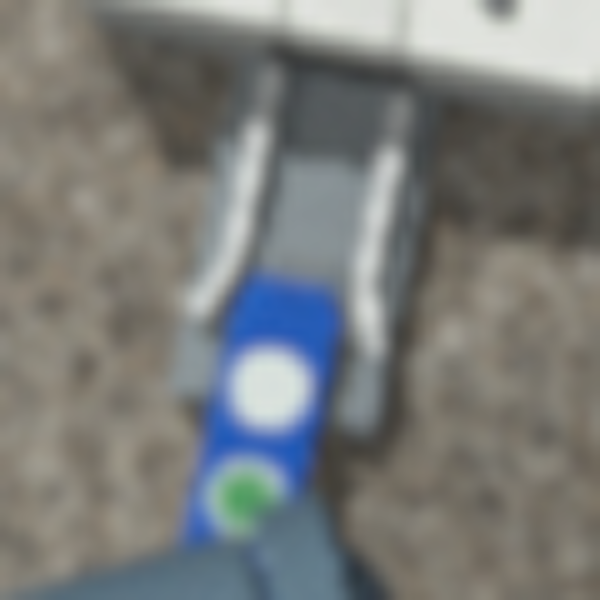

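View pics/s8.png

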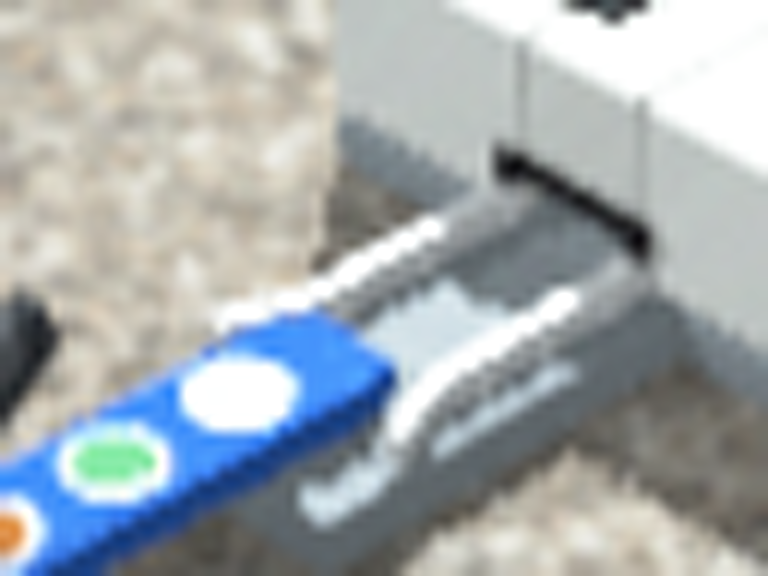

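The nose is centred between the rails, with gaps of about 14 and 15 px, and there is no contact force. I'll advance in small steps and watch the force.

>>> move_arm(commands=[[0.03,0,0.3,0],[0,0,0.3,0],[0,0,0.3,0],[0,0,0.3,0],[0,0,0.3,0],[0,0,0.2,0],[0,0,0,0],[0,0,0,0]])

```text
t: 11.0
tool_pos: [0.501, 0.2439, 0.0299]
tool_rot: [0.081, 0.703, -0.081, 0.702]
contact_force: [0.4, -0.5, -1.2]
grip_width: 0.0128
```

```bash
python3 -c "
from h import *
st()"
```

```text
t 11.0 nose -47.69 lat -0.51 under 15.74 zyaw -13.15 tilt [-0.0001 -0.0001] F in frame [ 0.47 -0.38] -1.17 w 0.0128 tq [0.04 0.08 0.  ]
```

>>> move_arm(commands=[[0,0,0.3,0],[0,0,0.3,0],[0,0,0.3,0],[0,0,0.3,0],[0,0,0.3,0],[0,0,0.3,0],[0,0,0,0],[0,0,0,0]])

```text
t: 11.67
tool_pos: [0.5186, 0.2398, 0.03]
tool_rot: [0.081, 0.702, -0.081, 0.702]
contact_force: [-0.1, 0.3, -1.0]
grip_width: 0.0132
```

```bash
python3 -c "
from h import *
st()
from cell import eyes
q,e=eyes.get_image('top'); 
cv2.imwrite('pics/t9.png',cv2.resize(q[165:225,235:295,::-1],None,fx=10,fy=10,interpolation=cv2.INTER_CUBIC))
st()"
```

```text
t 11.6667 nose -29.61 lat -0.51 under 15.77 zyaw -13.16 tilt [-0.     -0.0001] F in frame [-0.15  0.27] -0.96 w 0.0132 tq [-0.01  0.1  -0.03]
t 11.7167 nose -29.8 lat -0.52 under 15.73 zyaw -13.15 tilt [-0.0001 -0.0002] F in frame [-0.33 -0.74] -1.67 w 0.0131 tq [ 0.02  0.07 -0.03]
```

View pics/t9.png

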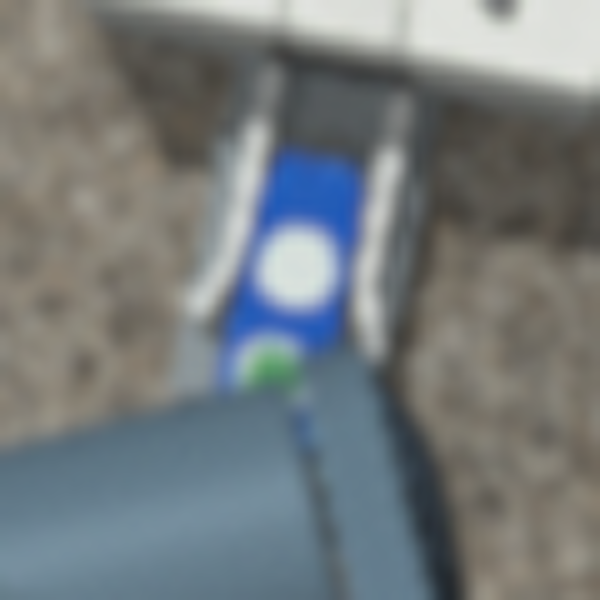

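No contact so far and the slide is centred between the rails. I'll continue through the mouth.

>>> move_arm(commands=[[0,0,0.3,0],[0,0,0.3,0],[0,0,0.3,0],[0,0,0.3,0],[0,0,0.3,0],[0,0,0.3,0],[0,0,0,0],[0,0,0,0]])

```text
t: 12.38
tool_pos: [0.5361, 0.2357, 0.03]
tool_rot: [0.081, 0.702, -0.081, 0.702]
contact_force: [-0.3, -0.2, -1.4]
grip_width: 0.0132
```

```bash
python3 -c "
from h import *
st()"
```

```text
t 12.3833 nose -11.59 lat -0.5 under 15.78 zyaw -13.16 tilt [ 0.     -0.0001] F in frame [-0.27 -0.29] -1.37 w 0.0132 tq [ 0.07  0.05 -0.02]
```

>>> move_arm(commands=[[0,0,0.2,0],[0,0,0.2,0],[0,0,0.2,0],[0,0,0.2,0],[0,0,0.2,0],[0,0,0.2,0],[0,0,0,0],[0,0,0,0]])

```text
t: 13.05
tool_pos: [0.5477, 0.233, 0.03]
tool_rot: [0.081, 0.702, -0.081, 0.702]
contact_force: [0.4, -0.0, -1.3]
grip_width: 0.0131
```

```bash
python3 -c "
from h import *
st()"
```

```text
t 13.05 nose 0.34 lat -0.49 under 15.8 zyaw -13.15 tilt [-0.  0.] F in frame [0.39 0.06] -1.27 w 0.0131 tq [-0.01  0.07  0.  ]
```

>>> move_arm(commands=[[0,0,0.2,0],[0,0,0.2,0],[0,0,0.2,0],[0,0,0.2,0],[0,0,0.2,0],[0,0,0.2,0],[0,0,0,0],[0,0,0,0]])

```text
t: 13.72
tool_pos: [0.5594, 0.2302, 0.03]
tool_rot: [0.081, 0.702, -0.081, 0.702]
contact_force: [-0.7, -0.4, -1.5]
grip_width: 0.013
```

```bash
python3 -c "
from h import *
st()"
```

```text
t 13.7167 nose 12.33 lat -0.49 under 15.77 zyaw -13.15 tilt [-0. -0.] F in frame [-0.61 -0.57] -1.46 w 0.013 tq [ 0.03  0.06 -0.03]
```

The nose is in, free of force. I'll continue to about 40 mm.

>>> move_arm(commands=[[0,0,0.2,0],[0,0,0.2,0],[0,0,0.2,0],[0,0,0.2,0],[0,0,0.2,0],[0,0,0.2,0],[0,0,0.2,0],[0,0,0,0]])

```text
t: 14.38
tool_pos: [0.5734, 0.227, 0.0301]
tool_rot: [0.081, 0.702, -0.081, 0.703]
contact_force: [0.1, 0.2, -0.9]
grip_width: 0.0126
```

```bash
python3 -c "
from h import *
st()"
```

```text
t 14.3833 nose 26.72 lat -0.47 under 15.88 zyaw -13.16 tilt [0.0001 0.0004] F in frame [0.01 0.24] -0.85 w 0.0126 tq [ 0.05  0.05 -0.01]
```

>>> move_arm(commands=[[0,0,0.2,0],[0,0,0.2,0],[0,0,0.2,0],[0,0,0.2,0],[0,0,0.2,0],[0,0,0.2,0],[0,0,0,0],[0,0,0,0]])

```text
t: 15.05
tool_pos: [0.5847, 0.2243, 0.03]
tool_rot: [0.081, 0.702, -0.081, 0.702]
contact_force: [0.9, -0.1, -0.9]
grip_width: 0.0128
```

```bash
python3 -c "
from h import *
st()
from cell import eyes
q,e=eyes.get_image('scene'); cv2.imwrite('pics/s10.png',cv2.resize(q[130:220,200:330,::-1],None,fx=6,fy=6,interpolation=cv2.INTER_CUBIC))"
```

```text
t 15.05 nose 38.35 lat -0.49 under 15.81 zyaw -13.15 tilt [0. 0.] F in frame [0.86 0.06] -0.89 w 0.0128 tq [ 0.04  0.07 -0.  ]
```

View pics/s10.png

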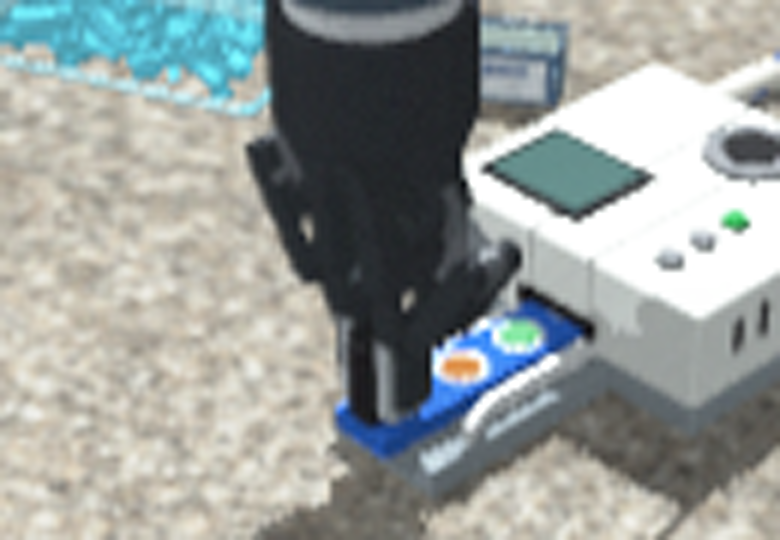

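>>> move_arm(commands=[[0,0,0.1,0],[0,0,0.1,0],[0,0,0.1,0],[0,0,0.1,0],[0,0,0.1,0],[0,0,0,0],[0,0,0,0],[0,0,0,0]])

```text
t: 15.77
tool_pos: [0.5895, 0.2232, 0.03]
tool_rot: [0.081, 0.702, -0.081, 0.702]
contact_force: [-0.4, -0.3, -0.1]
grip_width: 0.0128
```

```bash
python3 -c "
from h import *
st()"
```

```text
t 15.7667 nose 43.2 lat -0.49 under 15.76 zyaw -13.15 tilt [-0.     -0.0001] F in frame [-0.29 -0.42] -0.07 w 0.0128 tq [-0.04  0.04 -0.  ]
```

>>> move_arm(commands=[[0,0,0.1,0],[0,0,0.1,0],[0,0,0.1,0],[0,0,0.1,0],[0,0,0,0],[0,0,0,0],[0,0,0,0],[0,0,0,0]])

```text
t: 16.43
tool_pos: [0.5913, 0.2228, 0.0294]
tool_rot: [0.081, 0.704, -0.081, 0.701]
contact_force: [-7.1, 1.8, 2.9]
grip_width: 0.0132
```

```bash
python3 -c "
from h import *
st()"
```

```text
t 16.4333 nose 45.13 lat -0.52 under 15.21 zyaw -13.12 tilt [-0.0011 -0.0047] F in frame [-7.3   0.11] 2.89 w 0.0132 tq [ 0.14  0.91 -0.  ]
```

Contact at about 45 mm with 7.3 N and no side force. I'll press on gently. If this is the buffer, the force should plateau near 8–10 N and then rise about 0.5 N/mm.

>>> move_arm(commands=[[0,0,0.05,0],[0,0,0.05,0],[0,0,0.05,0],[0,0,0,0],[0,0,0,0],[0,0,0,0],[0,0,0,0],[0,0,0,0]])

```text
t: 17.1
tool_pos: [0.5925, 0.2225, 0.0294]
tool_rot: [0.081, 0.704, -0.081, 0.701]
contact_force: [-8.7, 1.3, 3.6]
grip_width: 0.0129
```

```bash
python3 -c "
from h import *
st()"
```

```text
t 17.1 nose 46.34 lat -0.51 under 15.22 zyaw -13.11 tilt [-0.0013 -0.0053] F in frame [-8.79 -0.7 ] 3.63 w 0.0129 tq [0.22 1.04 0.01]
```

>>> move_arm(commands=[[0,0,0.05,0],[0,0,0.05,0],[0,0,0.05,0],[0,0,0,0],[0,0,0,0],[0,0,0,0],[0,0,0,0],[0,0,0,0]])

```text
t: 17.77
tool_pos: [0.5938, 0.2222, 0.0294]
tool_rot: [0.08, 0.705, -0.081, 0.7]
contact_force: [-8.8, 1.4, 2.9]
grip_width: 0.0129
```

```bash
python3 -c "
from h import *
st()"
```

```text
t 17.7667 nose 47.64 lat -0.5 under 15.16 zyaw -13.11 tilt [-0.0014 -0.0058] F in frame [-8.88 -0.67] 2.92 w 0.0129 tq [0.18 1.09 0.02]
```

The plateau at 8.8 N while the slide keeps moving is the buffer. I'll press on to about 7.5 mm of give.

>>> move_arm(commands=[[0,0,0.05,0],[0,0,0.05,0],[0,0,0.05,0],[0,0,0.05,0],[0,0,0,0],[0,0,0,0],[0,0,0,0],[0,0,0,0]])

```text
t: 18.43
tool_pos: [0.5955, 0.2218, 0.0293]
tool_rot: [0.08, 0.705, -0.081, 0.7]
contact_force: [-9.4, 1.4, 4.1]
grip_width: 0.0131
```

```bash
python3 -c "
from h import *
st()"
```

```text
t 18.4333 nose 49.43 lat -0.48 under 15.15 zyaw -13.11 tilt [-0.0014 -0.0063] F in frame [-9.52 -0.75] 4.12 w 0.0131 tq [ 0.18  1.18 -0.01]
```

>>> move_arm(commands=[[0,0,0.05,0],[0,0,0.05,0],[0,0,0.05,0],[0,0,0.05,0],[0,0,0,0],[0,0,0,0],[0,0,0,0],[0,0,0,0]])

```text
t: 19.1
tool_pos: [0.5973, 0.2214, 0.0294]
tool_rot: [0.08, 0.705, -0.081, 0.7]
contact_force: [-11.4, 2.5, 4.9]
grip_width: 0.0127
```

```bash
python3 -c "
from h import *
st()
from cell import eyes
q,e=eyes.get_image('scene'); cv2.imwrite('pics/s11.png',cv2.resize(q[130:220,200:330,::-1],None,fx=6,fy=6,interpolation=cv2.INTER_CUBIC))"
```

```text
t 19.1 nose 51.24 lat -0.46 under 15.16 zyaw -13.11 tilt [-0.0015 -0.0067] F in frame [-11.64  -0.13] 4.86 w 0.0127 tq [0.22 1.24 0.04]
```

View pics/s11.png

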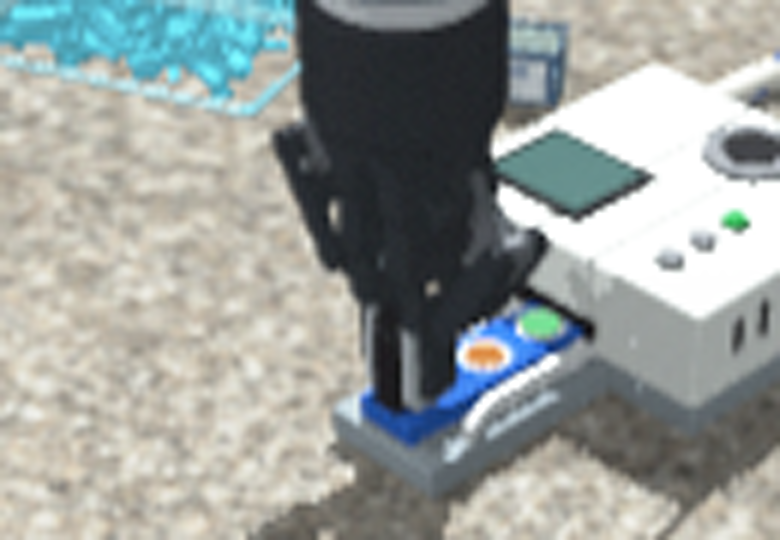

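>>> move_arm(commands=[[0,0,0.05,0],[0,0,0.05,0],[0,0,0.05,0],[0,0,0,0],[0,0,0,0],[0,0,0,0],[0,0,0,0],[0,0,0,0]])

```text
t: 19.82
tool_pos: [0.5986, 0.2212, 0.0293]
tool_rot: [0.08, 0.705, -0.081, 0.7]
contact_force: [-12.0, 1.9, 5.2]
grip_width: 0.0131
```

```bash
python3 -c "
from h import *
st()"
```

```text
t 19.8167 nose 52.53 lat -0.44 under 15.11 zyaw -13.1 tilt [-0.0016 -0.0071] F in frame [-12.11  -0.83] 5.19 w 0.0131 tq [ 0.26  1.31 -0.02]
```

About 12 N, with about 7 mm of give. I'll unload the arm's elastic lead, then open.

>>> move_arm(commands=[[0,0,-0.1,0],[0,0,-0.1,0],[0,0,-0.1,0],[0,0,0,0],[0,0,0,0],[0,0,0,0],[0,0,0,0],[0,0,0,0]])

```text
t: 20.48
tool_pos: [0.5986, 0.2211, 0.0299]
tool_rot: [0.081, 0.703, -0.081, 0.702]
contact_force: [-2.2, 1.6, -0.4]
grip_width: 0.013
```

```bash
python3 -c "
from h import *
st()"
```

```text
t 20.4833 nose 52.6 lat -0.5 under 15.71 zyaw -13.15 tilt [-0.0001 -0.0005] F in frame [-2.51  1.09] -0.45 w 0.013 tq [0.19 0.56 0.06]
```

>>> move_arm(commands=[[0,0,0,0],[0,0,0,0],[0,0,0,0],[0,0,0,0],[0,0,0,0],[0,0,0,0],[0,0,0,0],[0,0,0,0]], gripper=55)

```text
t: 21.15
tool_pos: [0.5988, 0.2211, 0.03]
tool_rot: [0.081, 0.702, -0.081, 0.703]
contact_force: [0.4, -0.9, 0.0]
grip_width: 0.047
```

```bash
python3 -c "
from h import *
st()
snap('w12')
from cell import eyes
q,e=eyes.get_image('scene'); cv2.imwrite('pics/s12.png',cv2.resize(q[130:220,200:330,::-1],None,fx=6,fy=6,interpolation=cv2.INTER_CUBIC))"
```

```text
t 21.15 nose 52.79 lat -0.47 under 15.83 zyaw -13.14 tilt [0.     0.0002] F in frame [ 0.57 -0.75] 0.03 w 0.047 tq [ 0.02 -0.02 -0.03]
21.2 [0.5988 0.2211 0.03  ] zyaw -13.14 tilt [-1.e+00  0.e+00  1.e-04] [-1.05 -0.43  0.02]
```

View pics/s12.png

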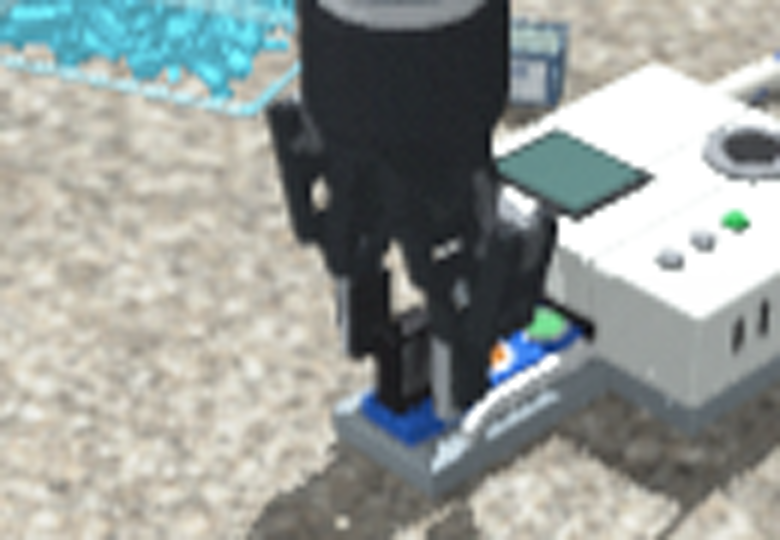

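View pics/w12.png

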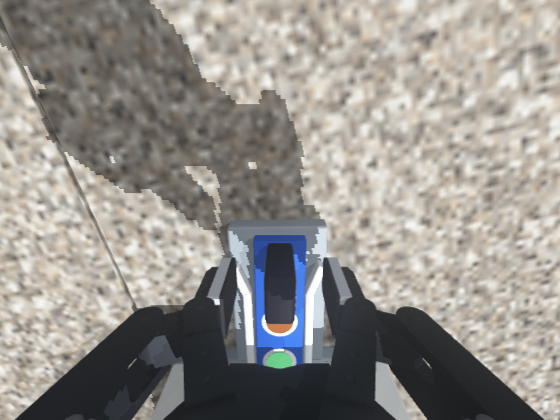

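The slide is released. The tab at (280,285) stands clear between the open fingers, and the bar is centred between the rails. I'll lift straight up.

>>> move_arm(commands=[[-0.5,0,0,0],[-1,0,0,0],[-2,0,0,0],[-2,0,0,0],[-2.5,0,0,0],[-3,0,0,0],[-3,0,0,0],[-3,0,0,0]])

```text
t: 21.92
tool_pos: [0.5987, 0.2211, 0.2026]
tool_rot: [0.081, 0.702, -0.081, 0.703]
contact_force: [-0.1, -0.3, -0.6]
grip_width: 0.0469
```

>>> move_arm(commands=[[0,0,0,0],[0,0,0,0],[0,0,0,0],[0,0,0,0],[0,0,0,0],[0,0,0,0],[0,0,0,0],[0,0,0,0]])

```text
t: 22.58
tool_pos: [0.5985, 0.2211, 0.1994]
tool_rot: [0.081, 0.703, -0.081, 0.702]
contact_force: [-0.1, -0.1, -1.2]
grip_width: 0.0469
```

```bash
python3 -c "
from h import *
c,p,d=snap('w13')
hsv=cv2.cvtColor(p,cv2.COLOR_RGB2HSV);cv2.imwrite('pics/w13z.png',cv2.resize(p[100:360,180:420,::-1],None,fx=2.3,fy=2.3))
for x in (0,): 
  print(proj(c,[np.r_[MO+DX*(-.0849),.062],np.r_[MO+DX*(-.0975),.024]]))
from cell import eyes
for n in ('scene',):
  q,e=eyes.get_image(n); cv2.imwrite('pics/s13.png',q[:,:,::-1])"
```

```text
22.6333 [0.5986 0.2211 0.1996] zyaw -13.14 tilt [-1.e+00 -3.e-04 -6.e-04] [0.5  0.55 0.61]
[[279.34682387 196.57589711]
 [279.30551567 175.85520742]]
```

View pics/w13z.png

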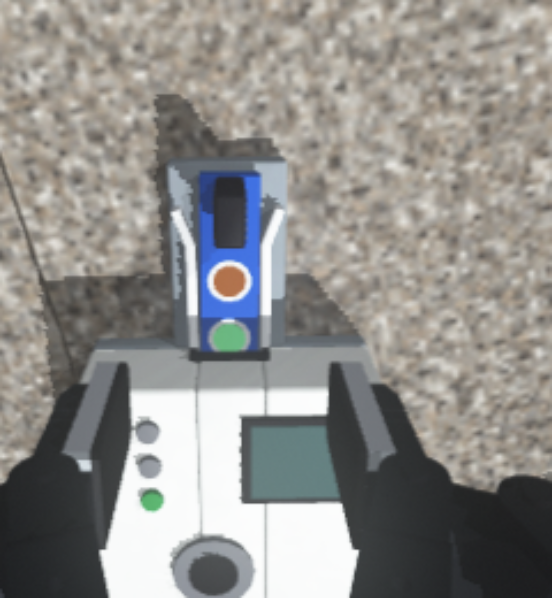

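View pics/s13.png

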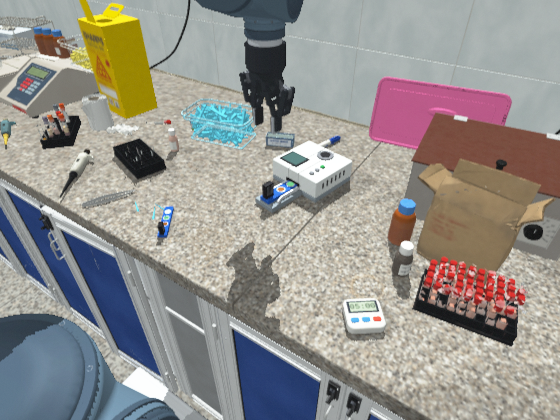

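The slide lies straight between the rails in the slot with its tab up. The arm is clear, and the vial, bottle and timer have not moved.

```bash
python3 -c "
from cell import ticket
print(ticket.job_done())"
```

```text
the job is handed in; nothing more can be done
None
```

The large blue slide is seated in the photometer and released, and I handed the job in after about 23 s of the 61 s allowed. The hand-in reports no verdict.

- **Insertion:** I gripped the slide by its tab, lined it up with the slot and fed it in. There was no measurable contact until the buffer, which I felt about 45 mm inside the mouth.
- **Pressing home:** The force levelled off near 8.8 N once the buffer began to give, then rose to about 12 N. By the arm's position the buffer gave about 7 mm. I could not measure the buffer itself.
- **Release:** I backed off the arm's push before opening the gripper. The nose stayed about 52.6 mm inside.
- **Last checks:** The slide lies straight between the rails with its tab up, and the arm is well clear of it. In the final picture the vial, bottle and timer stand where they were.
- **A check that disagreed:** Before insertion, the top camera put the apron 1–1.5 px (3–4 mm) to the right of where the wrist camera had it. I compared the nose with the rails directly in the top view, shifted 0.5 mm, and met no side force over about 1 N while pushing in.

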